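# Dock a specimen carrier on its setting fixture and hold it home

### The job

Pick the aluminium specimen carrier up by its upright grip, with its two resin mounts in it, and bring it level onto the setting fixture with its long edge pushed back against the fixture's rail; then work it along the rail until its underside drops over the hidden locating pin. Press it down against the spring until it sits fully home on the two rest strips, still up against the rail, and finish while holding it there: the program ends with the gripper still gripping the grip and pressing the carrier down, ready for the clamps. The mounts stay in their pockets, and the timer, the spare mount and the hex key stay where they are.

Things in the scene. Friction and masses are not known exactly. Their poses are not given: they have to be found in the camera images.
- carrier: Loose specimen carrier, 0.5 kg without its mounts: an aluminium plate 90 (x) x 150 (y) x 24 mm high with an upright grip in the middle of its top. Origin: centre of its underside; z up, y along its length. A round pocket (32 mm wide, 10 mm deep) lies 48 mm from the middle toward each end. It is symmetric end for end and front to back.
- grip (a point): Point to grip, inside the carrier's upright grip, 52 mm above the carrier's origin. The grip is a flat block 15 mm thick (carrier's x) and 40 mm long (y), from the plate's top (24 mm) to 66 mm above the underside, its two broad sides faced with rubber. Grip it hard across its 15 mm: a push of over 10 N far from the middle makes the carrier tilt between the fingers.
- pin_slot (a point): Mouth of the slot for the locating pin, at the carrier's origin: in the underside, right under the grip, invisible from above. The slot is 20 mm along the carrier's x, 13 mm along its y and 14 mm deep.
- mount_l: Black round resin mount, 30 mm across, 16 mm high, standing loose in the carrier's pocket at +y, 6 mm proud of the plate. Origin: centre of its underside.
- mount_r: Green round resin mount, 30 mm across, 15 mm high, standing loose in the carrier's pocket at -y, 5 mm proud of the plate. Origin: centre of its underside.
- pocket_l (a point): Centre of the floor of the carrier's +y pocket: 48 mm along +y, 14 mm above the carrier's origin.
- pocket_r (a point): Centre of the floor of the carrier's -y pocket: 48 mm along -y, 14 mm above the carrier's origin.
- fixture: Setting fixture, fixed on the worktop: an aluminium base 126 x 220 mm, 14 mm high, T-slot along its middle. Origin: on the worktop (z = 0) under the middle of the T-slot; +x points to the rail at the back, y runs along rail and T-slot. On it, along y at x = -32 and +32 mm, two steel rest strips 10 mm wide, 216 mm long, tops 28 mm above the worktop.
- home (a point): Fixture's middle at the height of the rest strips' tops, 28 mm above its origin: the underside of a carrier that is fully home is at this height, with its origin at the fixture's x = 0 and at the pin's y.
- pin_line (a point): Fixture's middle at the height of the pin's tip, 40 mm up. The polished steel pin, 10 mm thick with a 3 mm bullet nose, stands in the T-slot at the fixture's x = 0 and anywhere from y = -20 to +20 mm, not reported. A level carrier whose middle is within 50 mm of this point along y covers the pin and rides on its tip, underside 40 mm up, until the slot is over the pin.
- rail: The fixture's back rail: a straight polished steel bar, 216 mm along y, 20 mm thick, top 52 mm above the worktop, front face at the fixture's x = +45 mm, so a carrier against it has its middle at x = 0. Same origin and axes as the fixture. Two small swing clamps lie on its top, turned away, up to 68 mm above the worktop; they do not reach over the carrier.
- lifter (a joint): Travel of the sprung steel ring (34 mm wide) round the pin, m: 0 free, its top 33 mm above the worktop; 0.005 pressed down by a carrier that is home. A carrier with its slot over the pin drops to the ring; pressing it home takes 5 mm more against the spring, 7.5 N at first, 11 N when home, of which the carrier's weight gives about 5.6 N. Let go, it springs up.
- timer: Small white bench timer, 60 x 62 x 17 mm, lying on the glass plate (top 6 mm above the worktop) at the back left, a bystander. Origin: centre of its underside.
- spare_mount: Spare green resin mount, 30 mm across, 21 mm high, on the front part of the glass plate, a bystander; not one of the two in the carrier. Origin: centre of its underside.
- hex_key: Bent steel hex key, 98 mm long, lying on the worktop to the right, a bystander. Origin: centre of its underside.
Mind the look-alikes: they are no part of the job. Of the things that look like the mount_l, the smallest one is meant.

How it is judged:
By the outcome, as a careful person would: the job done as asked, in the order asked, and still so for the second after the job is handed in, while the arm keeps its last pose, push and grip.
It also fails if it takes over 72 s, if anything falls off the work surface, if the arm or the gripper's body presses on something with over 40 N, if the wrist force passes 120 N, or if a joint passes its speed limit or range.

### The arm

A 6-joint arm with a two-finger parallel gripper is mounted at the origin on a cart in front of the work surface, level with it; the furniture and walls round the work are solid. World frame = base frame: x ahead of the robot, y to its left, z up, the work surface at z = 0. Lengths are in m, angles in degrees, forces in N, time in s.
With the tool pointing down it reaches from about 0.35 to 0.875 m from the base axis. Payload 4.2 kg.
Tool frame: the origin (TCP) lies between the finger pads; the fingertips stand 14 mm ahead of it and the grasp point (between the pads) lies 5 mm behind it; z points along the fingers, y is the line along which they close (so a half turn about z gives the same grasp; the last joint's range is limited). The gripper opens to 87 mm and grips with 3 to 60 N. Pads are 19 mm wide; open, the fingers measure 117 mm over their backs; the gripper's body (75 mm by 190 mm) begins 51 mm behind the grasp point.
Start: joints at [-60.699, 22.042, 0.453, 0, -68.411, -14.817], TCP at [0.156, -0.605, 0.203] pointing down, gripper open.
Joint ranges: [-179.83, 179.83], [-69.29, 118.12], [-61.27, 80.66], [-181.25, 117.63], [-171.15, -9.14], [-177.46, 177.46]. Speed limits (degrees/s): [159.86, 159.86, 180, 180, 180, 180].

### API

Orientations are given as a 3x3 rotation matrix whose columns are the frame's x, y, z axes.
In Python, from station import * gives the robot as it stands. The module is installed in compiled form; this text tells all that it offers.
- The arm moves only by the tool play_rows, never from a script. Its argument "steps" is a list of rows, each an object of numbers: "ax", "ay", "az": the turn, a rotation vector about the tool's x, y, z in degrees; "dx", "dy", "dz": the shift along the tool's x, y, z in mm; "claw": the finger opening in mm, from 0 to 87. A call has 1 to 20 rows; each row shifts and turns the commanded pose from where the row before left it, along the tool's axes as they then stand; what a row does not reach is not made up. A row lasts 1/10 s, in which the tool goes at most 50 mm and 8.59 degrees, less where a joint would pass 70% of its speed; a pose out of reach is approached as far as the arm can. A call with a gripper value outside its range is refused whole. The fingers move at their own pace and stop on an object; the grip force is fixed at half the most. Time passes only in rows, so rows that do not move let the fingers close. It gives the time, the measured TCP pose, the force, the opening and the grip force at its end, in the units of the state.
- sense(): the state, without advancing time (a new reading comes with each control period).
- capture(name): name is "scene" or "top" or "wrist"; returns a dict with "frame" (480x640x3 uint8, blue, green, red), "range_z" (480x640 float32, m along the optical axis (not along the pixel's ray), 0 where there is no reading), "fx", "fy", "cx", "cy" (pixels), "k1" (the pictures are not rectified: a ray, as slopes to the right and down, at radius r is drawn at 1 + k1 r^2 times it, then the intrinsics apply), "xyz" and "rotation" of the camera in the world. Camera axes: x right, y down, z forward; pixel columns grow to the right and rows downward; lengths in m; the calibration is good to about 2 mm. A picture is of the moment at which its call begins.
- finish_job(): hands the job in; it is judged then, once.
The state is a dict: "time_s": time; "joints": joint angles; "joint_velocities": joint speeds; "effort": joint torques, N m; "tcp_pos": TCP position; "ee_rot": TCP orientation; "wrist_force": force on the tool from outside, world axes, zero at the start; "moment": the same for the moment, N m; "gripper_width": opening from 0.0 (shut) to 1.0 (fully open); "gripper_force": force on a finger pad.
Only numpy, scipy, OpenCV 4.12 (cv2) and the standard library are available. Lean on these libraries where they do the work, as an engineer would, in place of code of your own. Each camera call takes 0.05 s, during which the arm holds its last target. There are 200 camera calls.

## Working session

There is one attempt and no reset: what is moved stays moved. The work goes in short steps, Python scripts to look and compute and a tool call to move; the robot and the scene stay as the last step left them, time stands still between calls to the robot, and variables do not carry over. Pictures are saved under pics/ and viewed, at most 10 in all, crops included, and the job is handed in when it is done.

Besides the shell and the picture viewer there is one more tool, called after "Emit:" as name([rows], argument=value, ...), one row to a line, values as JSON. play_rows: Moves the arm, as the interface text tells. Its arguments: {"type":"object","properties":{"steps":{"type":"array"}},"required":["steps"]}

```bash
mkdir -p pics; cat > h.py <<'E'
from station import *
import numpy as np, cv2
def cap(n):
    c=capture(n); c['R']=np.array(c['rotation']); c['t']=np.array(c['xyz']); return c
def ray(c,u,v):
    d=np.array([(u-c['cx'])/c['fx'],(v-c['cy'])/c['fy']]); s=d.copy()
    for _ in range(20): s=d/(1+c['k1']*(s@s))
    return c['R']@np.array([s[0],s[1],1.])
def px(c,u,v,z=None):
    r=ray(c,u,v)
    if z is None: 
        return c['t']+r*float(c['range_z'][int(round(v)),int(round(u))])
    return c['t']+r*(z-c['t'][2])/r[2]
def proj(c,p):
    q=c['R'].T@(np.array(p)-c['t']); s=q[:2]/q[2]; s=s*(1+c['k1']*(s@s))
    return s[0]*c['fx']+c['cx'],s[1]*c['fy']+c['cy']
E
python3 - <<'E'
from h import *
import pickle
for n in ("scene","top"):
    c=cap(n); cv2.imwrite(f'pics/{n}0.png',c['frame']); pickle.dump(c,open(n+'0.pkl','wb')); print(n,c['t'],c['R'],c['fx'],c['k1'])
print(sense())
E
```

```text
scene [-0.03225503  0.48489029  0.74405377] [[-0.51862081 -0.59356145  0.61540008]
 [-0.85499927  0.35755085 -0.37567758]
 [ 0.0029509  -0.72100083 -0.69292792]] 472.0088876150116 -0.03980859364134775
top [0.51483243 0.10578502 1.34892169] [[-0.00392764 -0.99901749  0.04414319]
 [-0.99988142  0.0045807   0.01470267]
 [-0.01489043 -0.04408021 -0.99891702]] 491.00201776049335 -0.12809775825285166
{'time_s': 0.1, 'joints': array([-6.07000301e+01,  2.20851339e+01,  3.89007888e-01, -2.58484992e-02,
       -6.84110469e+01, -1.48173206e+01]), 'joint_velocities': array([-0.02420697, -0.06479225,  0.16662338,  0.03598802, -0.01155054,
        0.06902724]), 'effort': array([-5.84247982e-05, -3.91690493e+01,  1.87934911e+01,  4.23175335e+00,
        1.34735470e-02, -7.35143453e-05]), 'tcp_pos': array([ 0.15619056, -0.60458358,  0.20219008]), 'ee_rot': array([[-9.68264996e-01, -2.49925181e-01, -5.49554525e-04],
       [-2.49925775e-01,  9.68263257e-01,  1.83648448e-03],
       [ 7.31297377e-05,  1.91555148e-03, -9.99998163e-01]]), 'wrist_force': array([-0.95677583, -0.78344104, -0.36453989]), 'moment': array([0.04594882, 0.04355969, 0.0096396 ]), 'gripper_force': 0.0, 'gripper_width': 0.997655481938129}
```

View pics/scene0.png

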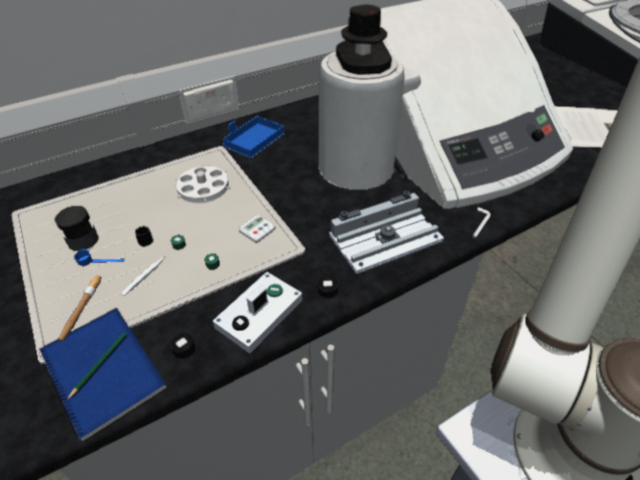

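View pics/top0.png

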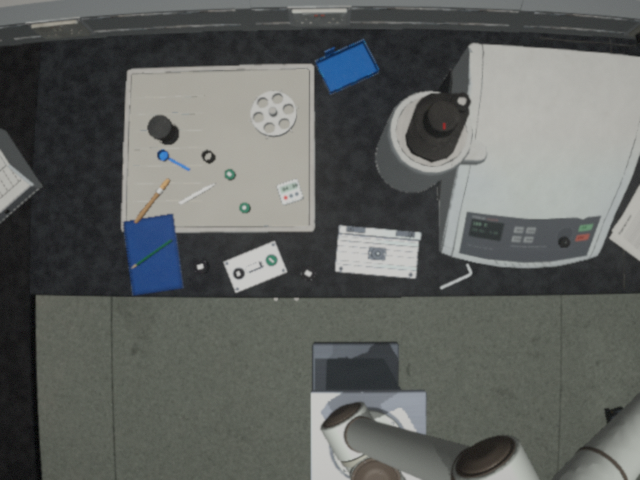

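The scene view shows the carrier at (257,310) with a black mount (240,322) and a green one (275,291). The fixture is at (385,235), with what looks like the ring in its T-slot. In the top view the carrier is at (255,266) and the fixture at (377,252). Possible look-alikes for the carrier's black mount are the loose black pieces at top (200,267), (308,273) and (208,156). The one in the carrier, at (238,273), is the one I want. I'll check it in a close crop.

```bash
python3 - <<'E'
import cv2,numpy as np
t=cv2.imread('pics/top0.png');s=cv2.imread('pics/scene0.png')
a=cv2.resize(t[230:300,215:295],(400,350),interpolation=cv2.INTER_CUBIC)  #x5
b=cv2.resize(t[215:285,330:410+20],(500,350),interpolation=cv2.INTER_CUBIC)[:, :400]
# scene x3.5
c=cv2.resize(s[260:360,205:310],None,fx=2.5,fy=2.5,interpolation=cv2.INTER_CUBIC)
d=cv2.resize(s[185:275,325:450],None,fx=2.5,fy=2.5,interpolation=cv2.INTER_CUBIC)
im=np.zeros((600,800,3),np.uint8);im[:350,:400]=a;im[:350,400:]=b
im[350:600,:c.shape[1]]=c[:250];im[350:350+d.shape[0],400:400+d.shape[1]]=d
cv2.imwrite('pics/crop1.png',im)
E
```

```text
(no output)
```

View pics/crop1.png

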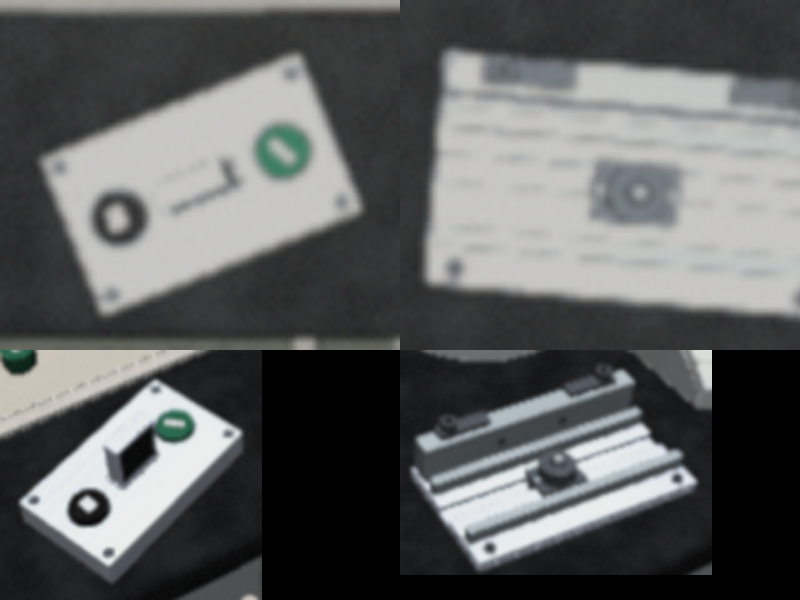

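```bash
python3 - <<'E'
from h import *
import pickle
np.set_printoptions(precision=4,suppress=True)
t=pickle.load(open('top0.pkl','rb'));s=pickle.load(open('scene0.pkl','rb'))
T=lambda u,v,z:px(t,215+u/5-.4,230+v/5-.4,z)
F=lambda u,v,z:px(t,330+(u-400)/5-.4,215+v/5-.4,z)
P=np.array([T(*p,.024) for p in [(40,157),(300,53),(362,211),(102,315)]])
print('carrier',P,P.mean(0))
for a,b in ((0,1),(3,2),(1,2),(0,3)):
    d=P[b]-P[a];print(np.linalg.norm(d),np.degrees(np.arctan2(d[1],d[0])))
print('mounts',T(118,216,.03),T(282,151,.029))
print('pin',F(640,191,.040),'front left',F(427,283,.014), 'rail left back',F(442,50,.052),'rail front left',F(443,93,.052))
d=F(797,122,.052)-F(443,93,.052);print('rail dir',d,np.degrees(np.arctan2(d[1],d[0])))
# triangulate
def tri(p,q):
    a,b=ray(t,*p),ray(s,*q);A=np.c_[a,-b];k=np.linalg.lstsq(A,s['t']-t['t'],rcond=None)[0]
    x,y=t['t']+a*k[0],s['t']+b*k[1];return (x+y)/2,np.linalg.norm(x-y)
S=lambda u,v:(205+u/2.5-.3,260+(v-350)/2.5-.3)
SF=lambda u,v:(325+(u-400)/2.5-.3,185+(v-350)/2.5-.3)
print('tri pin',tri((377.6,252.8),SF(558,459)))
print('tri black mount',tri((215+118/5-.4,230+216/5-.4),S(89,507)))
print('tri green',tri((215+282/5-.4,230+151/5-.4),S(175,425)))
for u,v in((378,253),(255,266),(252,266),(246,268),(262,263)): print('depth',px(t,u,v))
# point cloud carrier grip from scene
for n,c in(('t',t),('s',s)):
    pts=[]
    for v in range(480):
        for u in range(640):
            if c['range_z'][v,u]>0:
                p=px(c,u,v) if False else None
E
```

```text
carrier [[0.5116 0.3966 0.024 ]
 [0.5676 0.2544 0.024 ]
 [0.482  0.2209 0.024 ]
 [0.4259 0.3625 0.024 ]] [0.4968 0.3086 0.024 ]
0.1527986864945704 -68.5045102906499
0.15232035383760145 -68.36126485805843
0.09186417750244905 -158.5808052227609
0.0922456012686997 -158.28309052634714
mounts [0.4797 0.3526 0.03  ] [0.5145 0.2636 0.029 ]
pin [ 0.5321 -0.0223  0.04  ] front left [0.483  0.0913 0.014 ] rail left back [0.607  0.0831 0.052 ] rail front left [0.5842 0.0827 0.052 ]
rail dir [-0.0162 -0.1875  0.    ] -94.94395231754987
tri pin (array([ 0.5315, -0.0231,  0.0388]), np.float64(0.001729037290329507))
tri black mount (array([0.4789, 0.3517, 0.0272]), np.float64(0.0030515859033173856))
tri green (array([0.514 , 0.2627, 0.0284]), np.float64(0.0022842416639805327))
depth [ 0.5315 -0.0235  0.0386]
depth [0.4984 0.3016 0.0643]
depth [0.4984 0.3098 0.0628]
depth [0.4932 0.3249 0.0677]
depth [0.5059 0.2889 0.0223]
```

The black mount at crop (118,216) and the green one at (282,151) sit in the carrier's pockets. The pin shows as a bright tip in the ring at crop (640,191). The two-view heights (about 27–29 mm for the mount tops, 39 mm for the pin) agree with the text. I'll start moving.

Emit:
play_rows([
  {"az": -8.1},
  {"az": -8.1},
  {"az": -8.1},
  {"az": -8.1},
  {"az": -8.1},
  {"az": -8.1},
  {"az": -8.1},
  {"az": -8.1},
  {"az": -8.1},
  {"az": -8.1},
  {"az": -8.1},
  {"az": -8.0},
  {"dx": -20.8, "dy": -24.6},
  {"dx": -20.8, "dy": -24.6},
  {"dx": -20.8, "dy": -24.6},
  {"dx": -20.8, "dy": -24.6},
  {"dx": -20.8, "dy": -24.6},
  {"dx": -20.8, "dy": -24.6},
  {"dx": -20.8, "dy": -24.6},
  {"dx": -20.8, "dy": -24.6},
])

```text
invalid input at $.steps[0]: expected keys ax, ay, az, dx, dy, dz, claw
```

Emit:
play_rows([
  {"ax": 0, "ay": 0, "az": -8.1, "dx": 0, "dy": 0, "dz": 0, "claw": 87},
  {"ax": 0, "ay": 0, "az": -8.1, "dx": 0, "dy": 0, "dz": 0, "claw": 87},
  {"ax": 0, "ay": 0, "az": -8.1, "dx": 0, "dy": 0, "dz": 0, "claw": 87},
  {"ax": 0, "ay": 0, "az": -8.1, "dx": 0, "dy": 0, "dz": 0, "claw": 87},
  {"ax": 0, "ay": 0, "az": -8.1, "dx": 0, "dy": 0, "dz": 0, "claw": 87},
  {"ax": 0, "ay": 0, "az": -8.1, "dx": 0, "dy": 0, "dz": 0, "claw": 87},
  {"ax": 0, "ay": 0, "az": -8.1, "dx": 0, "dy": 0, "dz": 0, "claw": 87},
  {"ax": 0, "ay": 0, "az": -8.1, "dx": 0, "dy": 0, "dz": 0, "claw": 87},
  {"ax": 0, "ay": 0, "az": -8.1, "dx": 0, "dy": 0, "dz": 0, "claw": 87},
  {"ax": 0, "ay": 0, "az": -8.1, "dx": 0, "dy": 0, "dz": 0, "claw": 87},
  {"ax": 0, "ay": 0, "az": -8.1, "dx": 0, "dy": 0, "dz": 0, "claw": 87},
  {"ax": 0, "ay": 0, "az": -8.0, "dx": 0, "dy": 0, "dz": 0, "claw": 87},
  {"ax": 0, "ay": 0, "az": 0, "dx": -28, "dy": -33, "dz": 0, "claw": 87},
  {"ax": 0, "ay": 0, "az": 0, "dx": -28, "dy": -33, "dz": 0, "claw": 87},
  {"ax": 0, "ay": 0, "az": 0, "dx": -28, "dy": -33, "dz": 0, "claw": 87},
  {"ax": 0, "ay": 0, "az": 0, "dx": -28, "dy": -33, "dz": 0, "claw": 87},
  {"ax": 0, "ay": 0, "az": 0, "dx": -28, "dy": -33, "dz": 0, "claw": 87},
  {"ax": 0, "ay": 0, "az": 0, "dx": -28, "dy": -33, "dz": 0, "claw": 87},
  {"ax": 0, "ay": 0, "az": 0, "dx": -28, "dy": -33, "dz": 0, "claw": 87},
  {"ax": 0, "ay": 0, "az": 0, "dx": -28, "dy": -33, "dz": 0, "claw": 87},
])

```text
time_s: 2.1
tcp_pos: [0.3196, -0.298, 0.203]
ee_rot: [[0.368, -0.93, -0.0], [-0.93, -0.368, 0.0], [-0.0, 0.0, -1.0]]
wrist_force: [0.5, 0.6, -0.9]
gripper_width: 0.998
gripper_force: 0.0
```

Emit:
play_rows([
  {"ax": 0, "ay": 0, "az": 0, "dx": -28, "dy": -33, "dz": 0, "claw": 87},
  {"ax": 0, "ay": 0, "az": 0, "dx": -28, "dy": -33, "dz": 0, "claw": 87},
  {"ax": 0, "ay": 0, "az": 0, "dx": -28, "dy": -33, "dz": 0, "claw": 87},
  {"ax": 0, "ay": 0, "az": 0, "dx": -28, "dy": -33, "dz": 0, "claw": 87},
  {"ax": 0, "ay": 0, "az": 0, "dx": -32.6, "dy": -21.6, "dz": 0, "claw": 87},
  {"ax": 0, "ay": 0, "az": 0, "dx": -32.6, "dy": -21.6, "dz": 0, "claw": 87},
  {"ax": 0, "ay": 0, "az": 0, "dx": -32.6, "dy": -21.6, "dz": 0, "claw": 87},
  {"ax": 0, "ay": 0, "az": 0, "dx": -32.6, "dy": -21.6, "dz": 0, "claw": 87},
  {"ax": 0, "ay": 0, "az": 0, "dx": -32.6, "dy": -21.6, "dz": 0, "claw": 87},
  {"ax": 0, "ay": 0, "az": 0, "dx": -32.6, "dy": -21.6, "dz": 0, "claw": 87},
  {"ax": 0, "ay": 0, "az": 0, "dx": -32.6, "dy": -21.6, "dz": 0, "claw": 87},
  {"ax": 0, "ay": 0, "az": 0, "dx": -32.6, "dy": -21.6, "dz": 0, "claw": 87},
  {"ax": 0, "ay": 0, "az": 0, "dx": -32.6, "dy": -21.6, "dz": 0, "claw": 87},
  {"ax": 0, "ay": 0, "az": 0, "dx": -32.6, "dy": -21.6, "dz": 0, "claw": 87},
  {"ax": 0, "ay": 0, "az": 0, "dx": -32.6, "dy": -21.6, "dz": 0, "claw": 87},
  {"ax": 0, "ay": 0, "az": 0, "dx": -32.6, "dy": -21.6, "dz": 0, "claw": 87},
  {"ax": 0, "ay": 0, "az": 0, "dx": 0, "dy": 0, "dz": 0, "claw": 87},
  {"ax": 0, "ay": 0, "az": 0, "dx": 0, "dy": 0, "dz": 0, "claw": 87},
])

```text
time_s: 3.9
tcp_pos: [0.4975, 0.3124, 0.202]
ee_rot: [[0.369, -0.93, -0.002], [-0.93, -0.369, -0.002], [0.001, 0.002, -1.0]]
wrist_force: [-0.6, -0.6, -0.4]
gripper_width: 0.997
gripper_force: 0.0
```

```bash
python3 - <<'E'
from h import *
import pickle
np.set_printoptions(precision=4,suppress=True)
c=cap('wrist');pickle.dump(c,open('w1.pkl','wb'));cv2.imwrite('pics/w1.png',c['frame']);s=sense();print(s['tcp_pos'],s['joints'],c['t'],c['R'])
E
```

```text
[0.4975 0.3116 0.2024] [ 47.8492  18.4468  -5.0502  -0.0172 -66.6132 -26.2525] [0.528  0.2399 0.3847] [[-0.9294 -0.3534 -0.1068]
 [-0.3691  0.8903  0.2665]
 [ 0.0009  0.2871 -0.9579]]
```

View pics/w1.png

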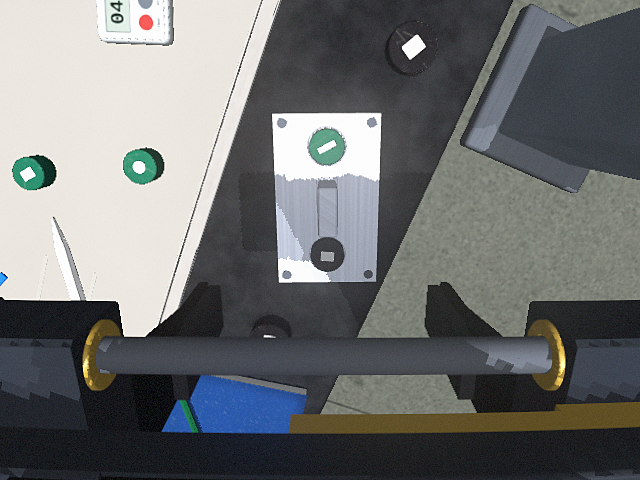

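The wrist view shows the carrier's corners at (273,113), (382,113), (376,282) and (279,283). The grip is around (328,207), the green mount at (326,147) and the black mount at (327,254).

```bash
python3 - <<'E'
from h import *
import pickle
np.set_printoptions(precision=4,suppress=True)
c=pickle.load(open('w1.pkl','rb'))
P=np.array([px(c,u,v,.024) for u,v in((273,113),(382,113),(376.5,282),(279,283))])
print(P,P.mean(0))
for a,b in((0,3),(1,2),(0,1),(3,2)):
    d=P[b]-P[a];print(np.linalg.norm(d),np.degrees(np.arctan2(d[1],d[0])))
print('mounts',px(c,326,147,.029),px(c,327,254,.03))
for v in (185,195,205,215,225,235): print([px(c,u,v)[2].round(3) for u in (312,316,320,324,328,332,336,340,344)])
cx=np.array([0.497,.3095]);R=lambda a:np.array([[np.cos(a),-np.sin(a)],[np.sin(a),np.cos(a)]])
for q in((-.0075,-.02),(.0075,-.02),(.0075,.02),(-.0075,.02)):
    w=P.mean(0)[:2]+R(np.radians(21.6))@np.array(q);print(proj(c,[*w,.066]))
z=cv2.resize(c['frame'][95:300,255:400],None,fx=2.9,fy=2.9,interpolation=cv2.INTER_CUBIC);cv2.imwrite('pics/w1c.png',z)
E
```

```text
[[0.5665 0.2555 0.024 ]
 [0.4825 0.2221 0.024 ]
 [0.4261 0.3621 0.024 ]
 [0.51   0.3965 0.024 ]] [0.4963 0.309  0.024 ]
0.15187943188087955 111.8508029624287
0.15094941954981958 111.94117934619437
0.09037380153648024 -158.31989490886423
0.09061391336542923 -157.73126691434587
mounts [0.5155 0.2648 0.029 ] [0.4799 0.3517 0.03  ]
[np.float64(0.025), np.float64(0.025), np.float64(0.056), np.float64(0.055), np.float64(0.056), np.float64(0.056), np.float64(0.043), np.float64(0.025), np.float64(0.025)]
[np.float64(0.026), np.float64(0.025), np.float64(0.066), np.float64(0.067), np.float64(0.067), np.float64(0.067), np.float64(0.066), np.float64(0.024), np.float64(0.024)]
[np.float64(0.023), np.float64(0.026), np.float64(0.066), np.float64(0.066), np.float64(0.069), np.float64(0.068), np.float64(0.067), np.float64(0.024), np.float64(0.025)]
[np.float64(0.026), np.float64(0.026), np.float64(0.067), np.float64(0.067), np.float64(0.067), np.float64(0.068), np.float64(0.066), np.float64(0.025), np.float64(0.025)]
[np.float64(0.025), np.float64(0.026), np.float64(0.067), np.float64(0.068), np.float64(0.067), np.float64(0.067), np.float64(0.067), np.float64(0.026), np.float64(0.025)]
[np.float64(0.026), np.float64(0.025), np.float64(0.385), np.float64(0.067), np.float64(0.067), np.float64(0.067), np.float64(0.067), np.float64(0.025), np.float64(0.026)]
(np.float64(338.09102735096394), np.float64(188.22832311148758))
(np.float64(318.53863407159787), np.float64(188.20725662960555))
(np.float64(318.6511461053724), np.float64(238.135551373005))
(np.float64(337.5429754297038), np.float64(238.15050940079425))
```

View pics/w1c.png

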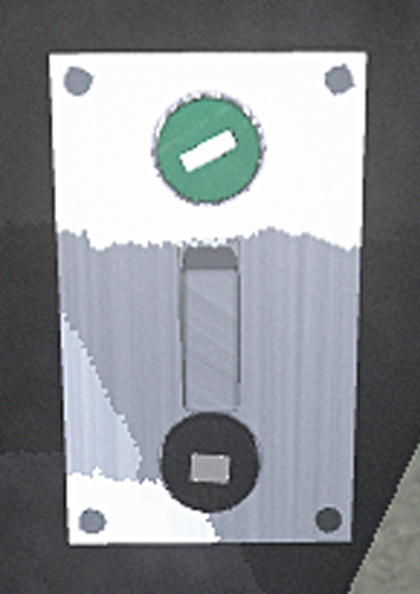

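The crop confirms it: this is the carrier, with the grip block between a green and a black mount. I'll descend and grip.

Emit:
play_rows([
  {"ax": 0, "ay": 0, "az": -0.2, "dx": 2.2, "dy": 2.1, "dz": 0, "claw": 87},
  {"ax": 0, "ay": 0, "az": 0, "dx": 0, "dy": 0, "dz": 25, "claw": 87},
  {"ax": 0, "ay": 0, "az": 0, "dx": 0, "dy": 0, "dz": 25, "claw": 87},
  {"ax": 0, "ay": 0, "az": 0, "dx": 0, "dy": 0, "dz": 25, "claw": 87},
  {"ax": 0, "ay": 0, "az": 0, "dx": 0, "dy": 0, "dz": 20, "claw": 87},
  {"ax": 0, "ay": 0, "az": 0, "dx": 0, "dy": 0, "dz": 20, "claw": 87},
  {"ax": 0, "ay": 0, "az": 0, "dx": 0, "dy": 0, "dz": 15, "claw": 60},
  {"ax": 0, "ay": 0, "az": 0, "dx": 0, "dy": 0, "dz": 15, "claw": 50},
  {"ax": 0, "ay": 0, "az": 0, "dx": 0, "dy": 0, "dz": 10, "claw": 40},
  {"ax": 0, "ay": 0, "az": 0, "dx": 0, "dy": 0, "dz": 0, "claw": 40},
  {"ax": 0, "ay": 0, "az": 0, "dx": 0, "dy": 0, "dz": 0, "claw": 40},
])

```text
time_s: 5.05
tcp_pos: [0.4973, 0.3091, 0.0488]
ee_rot: [[0.371, -0.929, 0.001], [-0.929, -0.371, 0.0], [-0.0, -0.001, -1.0]]
wrist_force: [0.0, -1.0, 0.1]
gripper_width: 0.634
gripper_force: 0.0
```

Emit:
play_rows([
  {"ax": 0, "ay": 0, "az": 0, "dx": 0, "dy": 1, "dz": 1.5, "claw": 30},
  {"ax": 0, "ay": 0, "az": 0, "dx": 0, "dy": 0, "dz": 0, "claw": 20},
  {"ax": 0, "ay": 0, "az": 0, "dx": 0, "dy": 0, "dz": 0, "claw": 20},
  {"ax": 0, "ay": 0, "az": 0, "dx": 0, "dy": 0, "dz": 0, "claw": 20},
  {"ax": 0, "ay": 0, "az": 0, "dx": 0, "dy": 0, "dz": 0, "claw": 12},
  {"ax": 0, "ay": 0, "az": 0, "dx": 0, "dy": 0, "dz": 0, "claw": 0},
  {"ax": 0, "ay": 0, "az": 0, "dx": 0, "dy": 0, "dz": 0, "claw": 0},
  {"ax": 0, "ay": 0, "az": 0, "dx": 0, "dy": 0, "dz": 0, "claw": 0},
  {"ax": 0, "ay": 0, "az": 0, "dx": 0, "dy": 0, "dz": 0, "claw": 0},
  {"ax": 0, "ay": 0, "az": 0, "dx": 0, "dy": 0, "dz": 0, "claw": 0},
  {"ax": 0, "ay": 0, "az": 0, "dx": 0, "dy": 0, "dz": 0, "claw": 0},
  {"ax": 0, "ay": 0, "az": 0, "dx": 0, "dy": 0, "dz": 0, "claw": 0},
])

```text
time_s: 6.25
tcp_pos: [0.4963, 0.3092, 0.0471]
ee_rot: [[0.371, -0.929, 0.001], [-0.929, -0.371, 0.001], [-0.0, -0.001, -1.0]]
wrist_force: [-0.6, -0.4, 4.8]
gripper_width: 0.01
gripper_force: 2.5
```

The fingers closed to almost nothing (0.01), so I'll look before doing anything else.

```bash
python3 - <<'E'
from h import *
import pickle
c=cap('wrist');d=cap('scene');pickle.dump((c,d),open('w2.pkl','wb'));s=sense();print(s['tcp_pos'],s['gripper_width'],s['gripper_force'],s['wrist_force'],s['moment'],s['joints'])
im=np.zeros((480,800,3),np.uint8);im[:,:440]=c['frame'][:,100:540]
z=cv2.resize(d['frame'][220:380,190:310],None,fx=3,fy=3,interpolation=cv2.INTER_CUBIC);im[:480,440:800]=z
cv2.imwrite('pics/w2.png',im)
E
```

```text
[0.49635169 0.30919253 0.04706828] 0.008097562384695691 2.5894416248775087 [-0.56494141 -0.80217561  5.05535029] [-0.00553172  0.2668679   0.01113655] [ 4.77861877e+01  2.70295351e+01 -1.65745023e+01  1.77504185e-02
 -4.63411995e+01 -2.60035300e+01]
```

View pics/w2.png

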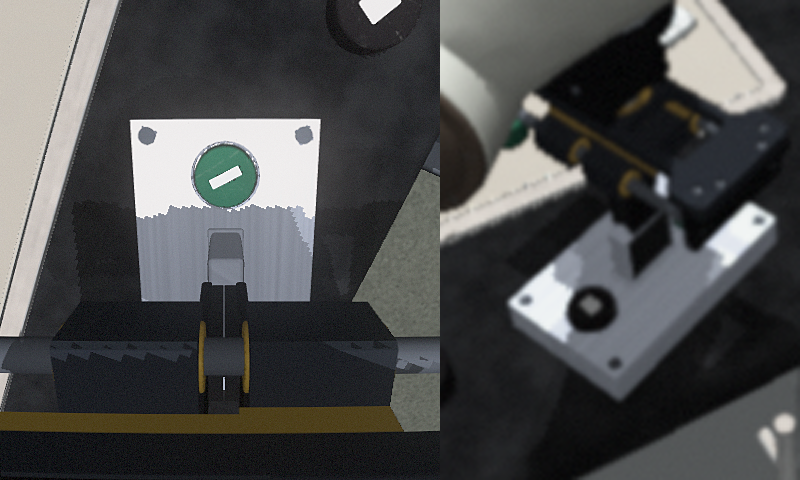

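```bash
python3 - <<'E'
from h import *
import pickle
np.set_printoptions(precision=4,suppress=True)
c,d=pickle.load(open('w2.pkl','rb'))
s=sense();t=s['tcp_pos'];R=s['ee_rot']
print(c['t'],R.T@(c['t']-t))
for n,o in(('tcp',0),('tip',.014),('back20',-.02),('back40',-.04)):
    p=t+R[:,2]*o;print(n,p,[x-k for x,k in zip(proj(c,p),(100,0))],[3*(x-k) for x,k in zip(proj(d,p),(190,220))])
for u,v in((325,245),(325,262),(325,275),(325,290),(310,300),(340,300),(325,310)): print(u-100,v,px(c,u,v))
# plate corners again
P=np.array([px(c,u,v,.024) for u,v in((231,120),(421,120))]);print(P)
for u,v in((640,240),(660,250),(630,215),(690,240),(660,215)): print(u,v,px(d,190+(u-440)/3,220+v/3))
yc=np.array([-.371,.9285]);g=np.array([.4963,.3088])
for y in(-.02,.02):
  for x in (-.0075,.0075):
    p=[*(g+y*yc+x*np.array([.9285,.371])),.066];print('grip',[x-k for x,k in zip(proj(c,p),(100,0))],[3*(x-k) for x,k in zip(proj(d,p),(190,220))])
E
```

```text
[0.5265 0.2363 0.2296] [ 0.0788 -0.0012 -0.1826]
tcp [0.4964 0.3092 0.0471] [np.float64(226.39650603364538), np.float64(286.1483062288439)] [np.float64(196.0630090920268), np.float64(239.184706179018)]
tip [0.4964 0.3092 0.0331] [np.float64(226.25075629992267), np.float64(275.0695973851134)] [np.float64(198.23343610074994), np.float64(253.0636270312218)]
back20 [0.4963 0.3092 0.0671] [np.float64(226.64199441259865), np.float64(304.83760294338003)] [np.float64(192.8796465605137), np.float64(218.80692378847078)]
back40 [0.4963 0.3092 0.0871] [np.float64(226.9450552132318), np.float64(327.96130018795503)] [np.float64(189.59489145782513), np.float64(197.75313070448522)]
225 245 [0.5047 0.2901 0.0485]
225 262 [0.5041 0.2917 0.0662]
225 275 [0.5021 0.2968 0.067 ]
225 290 [0.5007 0.3002 0.074 ]
210 300 [0.5063 0.3014 0.0854]
240 300 [0.4959 0.2971 0.0858]
225 310 [0.5004 0.3011 0.0899]
[[0.5665 0.2561 0.024 ]
 [0.4827 0.2225 0.024 ]]
640 240 [0.4878 0.3097 0.056 ]
660 250 [0.4912 0.2966 0.0335]
630 215 [0.4859 0.3141 0.085 ]
690 240 [0.405  0.3103 0.1475]
660 215 [0.4917 0.2933 0.0655]
grip [np.float64(245.301447965681), np.float64(259.04460124548456)] [np.float64(224.85461418351895), np.float64(205.14433153939228)]
grip [np.float64(209.08624344682823), np.float64(258.9956366459055)] [np.float64(206.81653970396223), np.float64(193.74642287973893)]
grip [np.float64(243.81668026923222), np.float64(344.07915203045354)] [np.float64(180.03332975484324), np.float64(246.5343968561025)]
grip [np.float64(209.96868278357204), np.float64(344.02590162520113)] [np.float64(161.8655485136537), np.float64(234.51641312573116)]
```

```bash
python3 - <<'E'
from h import *
import pickle
c,d=pickle.load(open('w2.pkl','rb'))
g=np.array([.4963,.3088]);X=np.array([.9285,.371]);Y=np.array([-.371,.9285])
def loc(c,u,v):
    p=px(c,u,v);q=p[:2]-g;return '%4d,%4d,%3d'%(1e3*q@X,1e3*q@Y,1e3*p[2])
print('wrist')
for v in(270,282,288,294,300,310,320): print(v,[loc(c,u,v) for u in range(296,356,5)])
print('scene')
for v in range(276,312,4): print(v,[loc(d,u,v) for u in range(240,284,4)])
z=np.zeros((600,800,3),np.uint8)
a=cv2.resize(c['frame'][220:400,265:385],None,fx=3.33,fy=3.33,interpolation=cv2.INTER_CUBIC);z[:a.shape[0],:a.shape[1]]=a[:600]
b=cv2.resize(d['frame'][255:330,225:275],None,fx=8,fy=8,interpolation=cv2.INTER_CUBIC);z[:600,400:]=b
cv2.imwrite('pics/w2c.png',z)
E
```

```text
wrist
270 ['  15,   0, 25', '  13,   0, 24', '  10,   0, 25', '   6, -15, 65', '   4, -15, 66', '   2, -15, 67', '   0, -15, 68', '  -1, -15, 67', '  -3, -15, 66', '  -5, -15, 66', ' -10,   0, 24', ' -12,   0, 25']
282 ['  16,   7, 25', '  13,   7, 25', '   8, -10, 67', '   6,  -9, 66', '   4, -10, 67', '   2,  -9, 66', '   0, -10, 67', '  -1, -10, 68', '  -3, -10, 68', '  -5, -10, 68', ' -10,   7, 24', ' -12,   7, 24']
288 ['  16,  10, 25', '  10, -10, 73', '   8, -10, 73', '   6, -10, 73', '   4,  -8, 70', '   2,  -8, 70', '   0,  -8, 70', '  -1,  -9, 70', '  -3, -10, 73', '  -5, -10, 73', '  -7, -10, 73', ' -12,  10, 25']
294 ['  16,  14, 25', '  10, -10, 79', '   8, -10, 79', '   6,  -8, 76', '   4,  -8, 75', '   2,  -8, 76', '   0,  -9, 76', '  -1,  -8, 75', '  -3,  -8, 75', '  -5, -10, 80', '  -7, -10, 79', ' -12,  14, 25']
300 ['  16,  17, 25', '   9, -10, 85', '   8, -10, 85', '   6,  -8, 81', '   4,  -8, 81', '   2,  -8, 82', '   0,  -9, 82', '  -1,  -9, 83', '  -3,  -9, 82', '  -5, -11, 86', '  -6, -11, 86', ' -13,  17, 25']
310 ['   7, -37,147', '   6, -36,145', '   7, -10
[... 1402 characters left out ...]
 67', '  -7,   3, 67', ' -10,  -3, 62', '  -8, -14, 49', '  -1, -30, 28', ' -81,  34,155', ' -90,  34,162', ' -86,  21,145']
300 ['  38,   6, 22', '  31,   2, 24', '   0,  17, 62', '  -6,  13, 65', '  -7,   5, 58', '  -7,  -4, 47', '  -8, -13, 38', '  -6, -24, 25', ' -80,  34,144', ' -86,  31,145', ' -24, -38, 25']
304 ['  29,  14, 26', '  25,   8, 22', '   2,  16, 49', '  -8,  16, 57', '  -8,   7, 48', '  -8,  -2, 38', '  -8, -11, 27', ' -13, -17, 26', ' -18, -22, 25', ' -24, -26, 25', ' -30, -31, 24']
308 ['  22,  21, 26', '  16,  17, 26', '   4,  17, 36', '  -6,  17, 45', '  -7,   8, 36', '  -8,   0, 27', ' -12,  -7, 23', ' -18, -10, 25', ' -23, -16, 23', ' -31, -19, 27', ' -37, -23, 27']
```

View pics/w2c.png

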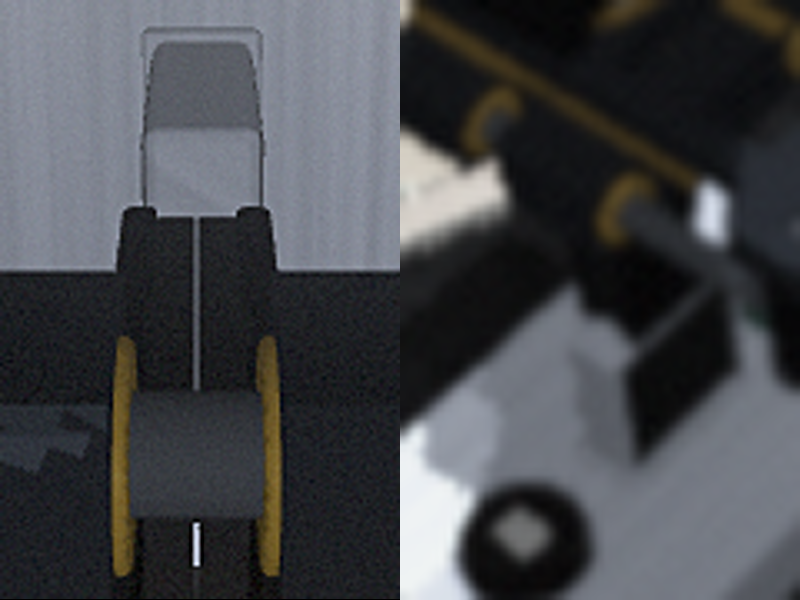

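```bash
python3 - <<'E'
from h import *
import pickle
c=pickle.load(open('w1.pkl','rb'))
t=np.array([.4975,.3116,.2024]);X=np.array([.93,.369]);Y=np.array([-.369,.93])
for v in(280,286,290,296,304,312,320,330,380,390,396): print(v,['%d:%d,%d,%d'%(u,1e3*(px(c,u,v)-t)[:2]@X,1e3*(px(c,u,v)-t)[:2]@Y,1e3*(px(c,u,v)-t)[2]) for u in(180,190,200,210,218,430,440,450,460)])
for x in (-43.5,43.5):
  for z in(-14,5): print(x,z,proj(c,t+np.array([*(X*x/1e3),z/1e3])))
E
```

```text
280 ['180:141,78,-194', '190:134,81,-201', '200:123,80,-200', '210:113,81,-201', '218:105,80,-201', '430:-318,403,-978', '440:-350,405,-985', '450:-380,404,-983', '460:-409,403,-979']
286 ['180:142,84,-194', '190:134,87,-200', '200:52,-9,24', '210:49,-8,21', '218:45,-8,21', '430:-42,-8,21', '440:-46,-9,23', '450:-49,-10,25', '460:-413,425,-984']
290 ['180:142,89,-194', '190:1,-77,182', '200:51,-9,27', '210:47,-8,25', '218:45,-7,23', '430:-42,-7,23', '440:-45,-8,25', '450:-48,-9,28', '460:-413,436,-980']
296 ['180:142,95,-193', '190:53,-9,34', '200:50,-9,32', '210:46,-8,30', '218:45,-5,23', '430:-41,-5,25', '440:-44,-8,31', '450:-47,-9,34', '460:-414,456,-979']
304 ['180:145,105,-197', '190:51,-10,41', '200:48,-8,38', '210:45,-8,37', '218:45,-2,25', '430:-41,-3,27', '440:-42,-8,38', '450:-46,-8,38', '460:-49,-9,40']
312 ['180:52,-9,47', '190:50,-8,45', '200:46,-8,44', '210:44,-5,38', '218:45,1,25', '430:-41,0,28', '440:-41,-6,41', '450:-44,-8,44', '460:-47,-9,46']
320 ['180:51,-9,53', '190:48,-8,51', '200:45,-7,48', '210:45,-1,37', '218:45,3,27', '430:-41,3,29', '440:-41,-4,43', '450:
[... 285 characters left out ...]
6,-981', '440:-379,756,-980', '450:-41,9,59', '460:-41,3,69']
390 ['180:48,7,68', '190:45,8,67', '200:131,201,-190', '210:121,201,-189', '218:112,201,-190', '430:-351,798,-985', '440:-383,794,-979', '450:-417,796,-981', '460:-42,7,68']
396 ['180:47,8,69', '190:45,10,68', '200:132,208,-189', '210:121,209,-190', '218:113,208,-189', '430:-352,820,-982', '440:-386,821,-984', '450:-419,820,-982', '460:-42,9,69']
-43.5 -14 (np.float64(413.31609949206756), np.float64(273.89162419324083))
-43.5 5 (np.float64(421.7677801170136), np.float64(289.1482965942716))
43.5 -14 (np.float64(240.33711395062375), np.float64(273.9027161352015))
43.5 5 (np.float64(232.57133207400867), np.float64(289.1751938341665))
```

The fingertips are about 20 mm short of the reported TCP, not 14 mm past it. Both the wrist and scene depth show this, before and after closing, and the fingers shut just above the block. The grip therefore needs a reported TCP z of about 0.013. I'll lift, open and go deeper, checking force as I go.

Emit:
play_rows([
  {"ax": 0, "ay": 0, "az": 0, "dx": 0, "dy": 0, "dz": -10, "claw": 0},
  {"ax": 0, "ay": 0, "az": 0, "dx": 0, "dy": 1, "dz": -10, "claw": 50},
  {"ax": 0, "ay": 0, "az": 0, "dx": 0, "dy": 0, "dz": 0, "claw": 50},
  {"ax": 0, "ay": 0, "az": 0, "dx": 0, "dy": 0, "dz": 0, "claw": 50},
  {"ax": 0, "ay": 0, "az": 0, "dx": 0, "dy": 0, "dz": 0, "claw": 50},
  {"ax": 0, "ay": 0, "az": 0, "dx": 0, "dy": 0, "dz": 0, "claw": 50},
  {"ax": 0, "ay": 0, "az": 0, "dx": 0, "dy": 0, "dz": 0, "claw": 50},
  {"ax": 0, "ay": 0, "az": 0, "dx": 0, "dy": 0, "dz": 10, "claw": 50},
  {"ax": 0, "ay": 0, "az": 0, "dx": 0, "dy": 0, "dz": 10, "claw": 50},
  {"ax": 0, "ay": 0, "az": 0, "dx": 0, "dy": 0, "dz": 10, "claw": 50},
  {"ax": 0, "ay": 0, "az": 0, "dx": 0, "dy": 0, "dz": 8, "claw": 50},
  {"ax": 0, "ay": 0, "az": 0, "dx": 0, "dy": 0, "dz": 8, "claw": 50},
  {"ax": 0, "ay": 0, "az": 0, "dx": 0, "dy": 0, "dz": 4, "claw": 50},
  {"ax": 0, "ay": 0, "az": 0, "dx": 0, "dy": 0, "dz": 2, "claw": 50},
  {"ax": 0, "ay": 0, "az": 0, "dx": 0, "dy": 0, "dz": 0, "claw": 50},
])

```text
time_s: 7.85
tcp_pos: [0.4951, 0.3086, 0.0145]
ee_rot: [[0.371, -0.929, -0.0], [-0.929, -0.371, -0.0], [0.0, 0.0, -1.0]]
wrist_force: [0.4, -1.3, -0.4]
gripper_width: 0.574
gripper_force: 0.0
```

```bash
python3 - <<'E'
from h import *
s=sense();print(s['tcp_pos'],s['gripper_width'],s['wrist_force'])
d=cap('scene');c=cap('wrist')
g=np.array([.4963,.3088]);X=np.array([.9285,.371]);Y=np.array([-.371,.9285])
def loc(c,u,v):
    p=px(c,u,v);q=p[:2]-g;return '%4d,%4d,%3d'%(1e3*q@X,1e3*q@Y,1e3*p[2])
for v in range(250,340,10): print(v,[loc(c,u,v) for u in range(240,412,12)])
E
```

```text
[0.49510685 0.30856563 0.01449775] 0.5740544120709251 [ 0.44281187 -1.25595015 -0.42117638]
250 ['  36, -21, 25', '  31, -21, 26', '  26, -21, 25', '  20, -21, 25', '  15, -21, 25', '  10, -21, 25', '   5, -21, 27', '   0, -21, 26', '  -5, -21, 25', ' -10, -21, 24', ' -15, -21, 25', ' -20, -21, 25', ' -25, -21, 24', ' -31, -20, 24', ' -36, -21, 25']
260 ['  37, -16, 24', '  31, -16, 25', '  26, -16, 25', '  21, -16, 24', '  15, -16, 25', '  10, -15, 23', '   5, -20, 36', '   0, -20, 36', '  -4, -20, 36', ' -10, -16, 25', ' -15, -16, 24', ' -20, -16, 25', ' -26, -16, 25', ' -31, -15, 23', ' -36, -16, 25']
270 ['  36, -12, 26', '  31, -11, 25', '  26, -11, 25', '  21, -12, 25', '  16, -11, 24', '  10, -11, 24', '   4, -20, 47', '   0, -20, 46', '  -4, -20, 47', ' -10, -11, 25', ' -15, -12, 25', ' -21, -11, 24', ' -26, -11, 24', ' -31, -11, 24', ' -36, -12, 25']
280 ['  37,  -7, 25', '  32,  -6, 25', '  26,  -7, 25', '  21,  -6, 24', '  16,  -6, 24', '  10,  -7, 25', '   4, -20, 57', '   0, -20, 57', '  -4, -20, 57', ' -10,  -7, 24', ' -15,  -7, 25', ' -21,  -7, 25', ' -26,  -6, 24', ' 
[... 631 characters left out ...]
   7, 25', '  10,   6, 26', '   4, -13, 66', '   0, -13, 66', '  -4, -13, 66', ' -10,   7, 25', ' -16,   7, 24', ' -21,   7, 24', ' -24,   0, 39', ' -26,  -9, 58', ' -30, -10, 61']
320 ['  29,  -8, 65', '  25,  -6, 62', '  25,   5, 39', '  22,  12, 25', '  16,  12, 24', '  11,  12, 25', '   4,  -9, 66', '   0,  -9, 67', '  -4,  -9, 67', ' -10,  12, 25', ' -16,  12, 25', ' -21,  12, 24', ' -24,   3, 42', ' -25,  -8, 64', ' -29,  -8, 65']
330 ['  28,  -8, 72', '  26,  -3, 63', '  25,   9, 39', '  22,  18, 24', '   0, -78,197', '  11,  18, 24', '   4,  -5, 67', '   0,  -5, 66', '  -4,  -6, 68', ' -10,  17, 24', ' -16,  17, 25', ' -22,  18, 24', ' -24,   8, 42', ' -25,  -4, 64', ' -27,  -8, 72']
```

The fingers now straddle the block symmetrically at ±24.5 mm, with tips around z = 35 mm. Closing.

Emit:
play_rows([
  {"ax": 0, "ay": 0, "az": 0, "dx": 0, "dy": 0, "dz": 1.5, "claw": 30},
  {"ax": 0, "ay": 0, "az": 0, "dx": 0, "dy": 0, "dz": 0, "claw": 20},
  {"ax": 0, "ay": 0, "az": 0, "dx": 0, "dy": 0, "dz": 0, "claw": 20},
  {"ax": 0, "ay": 0, "az": 0, "dx": 0, "dy": 0, "dz": 0, "claw": 16},
  {"ax": 0, "ay": 0, "az": 0, "dx": 0, "dy": 0, "dz": 0, "claw": 12},
  {"ax": 0, "ay": 0, "az": 0, "dx": 0, "dy": 0, "dz": 0, "claw": 0},
  {"ax": 0, "ay": 0, "az": 0, "dx": 0, "dy": 0, "dz": 0, "claw": 0},
  {"ax": 0, "ay": 0, "az": 0, "dx": 0, "dy": 0, "dz": 0, "claw": 0},
  {"ax": 0, "ay": 0, "az": 0, "dx": 0, "dy": 0, "dz": 0, "claw": 0},
  {"ax": 0, "ay": 0, "az": 0, "dx": 0, "dy": 0, "dz": 0, "claw": 0},
])

```text
time_s: 8.95
tcp_pos: [0.4953, 0.3087, 0.0133]
ee_rot: [[0.371, -0.929, 0.0], [-0.929, -0.371, 0.0], [-0.0, -0.001, -1.0]]
wrist_force: [1.0, -0.1, 0.1]
gripper_width: 0.169
gripper_force: 30.0
```

The carrier is gripped: 14.7 mm opening at 30 N. I'll lift it gently.

Emit:
play_rows([
  {"ax": 0, "ay": 0, "az": 0, "dx": 0, "dy": 0, "dz": -1, "claw": 0},
  {"ax": 0, "ay": 0, "az": 0, "dx": 0, "dy": 0, "dz": -2, "claw": 0},
  {"ax": 0, "ay": 0, "az": 0, "dx": 0, "dy": 0, "dz": -4, "claw": 0},
  {"ax": 0, "ay": 0, "az": 0, "dx": 0, "dy": 0, "dz": -7, "claw": 0},
  {"ax": 0, "ay": 0, "az": 0, "dx": 0, "dy": 0, "dz": -10, "claw": 0},
  {"ax": 0, "ay": 0, "az": 0, "dx": 0, "dy": 0, "dz": -12, "claw": 0},
  {"ax": 0, "ay": 0, "az": 0, "dx": 0, "dy": 0, "dz": -13, "claw": 0},
  {"ax": 0, "ay": 0, "az": 0, "dx": 0, "dy": 0, "dz": -13, "claw": 0},
  {"ax": 0, "ay": 0, "az": 0, "dx": 0, "dy": 0, "dz": -12, "claw": 0},
  {"ax": 0, "ay": 0, "az": 0, "dx": 0, "dy": 0, "dz": -9, "claw": 0},
  {"ax": 0, "ay": 0, "az": 0, "dx": 0, "dy": 0, "dz": -5, "claw": 0},
  {"ax": 0, "ay": 0, "az": 0, "dx": 0, "dy": 0, "dz": -2, "claw": 0},
  {"ax": 0, "ay": 0, "az": 0, "dx": 0, "dy": 0, "dz": 0, "claw": 0},
])

```text
time_s: 10.25
tcp_pos: [0.4949, 0.3085, 0.1031]
ee_rot: [[0.371, -0.929, -0.0], [-0.929, -0.371, -0.0], [-0.0, 0.0, -1.0]]
wrist_force: [0.2, 0.0, -5.9]
gripper_width: 0.169
gripper_force: 30.0
```

```bash
python3 - <<'E'
from h import *
import pickle
np.set_printoptions(precision=4,suppress=True)
s=sense();print(s['tcp_pos'],s['ee_rot'],s['gripper_width'],s['gripper_force'],s['wrist_force'],s['moment'])
c=cap('wrist');pickle.dump(c,open('w3.pkl','wb'))
z=c['range_z'];t=s['tcp_pos'];R=s['ee_rot']
# plate plane fit in bright region of wrist: points with height tcp+.010 +-8mm
g=[(R.T@(px(c,u,v)-t)) for v in range(100,290,5) for u in range(200,450,5) if z[v,u]>0]
g=np.array(g);m=abs(g[:,2]+.0105)<.006;q=g[m];A=np.c_[q[:,:2],np.ones(len(q))];k=np.linalg.lstsq(A,q[:,2],rcond=None)[0]
print(len(q),k,q[:,:2].min(0),q[:,:2].max(0))
E
```

```text
[0.4949 0.3085 0.1031] [[ 0.3711 -0.9286 -0.0003]
 [-0.9286 -0.3711 -0.0001]
 [-0.      0.0004 -1.    ]] 0.1690333926504265 29.996431530453265 [ 0.1818  0.0182 -5.9368] [0.0416 0.0915 0.0078]
1307 [-0.0057  0.0006 -0.0119] [ 0.0051 -0.0466] [0.0741 0.0438]
```

Emit:
play_rows([
  {"ax": 0, "ay": 0, "az": 1.7, "dx": 0, "dy": 0, "dz": 0, "claw": 0},
  {"ax": 0, "ay": 0, "az": 3.5, "dx": 0, "dy": 0, "dz": 0, "claw": 0},
  {"ax": 0, "ay": 0, "az": 5, "dx": 0, "dy": 0, "dz": 0, "claw": 0},
  {"ax": 0, "ay": 0, "az": 6, "dx": 0, "dy": 0, "dz": 0, "claw": 0},
  {"ax": 0, "ay": 0, "az": 5, "dx": 0, "dy": 0, "dz": 0, "claw": 0},
  {"ax": 0, "ay": 0, "az": 3.5, "dx": 0, "dy": 0, "dz": 0, "claw": 0},
  {"ax": 0, "ay": 0, "az": 2, "dx": 0, "dy": 0, "dz": 0, "claw": 0},
  {"ax": 0, "ay": 0, "az": 0, "dx": 6, "dy": -2, "dz": 0, "claw": 0},
  {"ax": 0, "ay": 0, "az": 0, "dx": 12, "dy": -4, "dz": 0, "claw": 0},
  {"ax": 0, "ay": 0, "az": 0, "dx": 18, "dy": -6, "dz": 0, "claw": 0},
  {"ax": 0, "ay": 0, "az": 0, "dx": 20, "dy": -7, "dz": 0, "claw": 0},
  {"ax": 0, "ay": 0, "az": 0, "dx": 22, "dy": -8, "dz": 0, "claw": 0},
  {"ax": 0, "ay": 0, "az": 0, "dx": 22, "dy": -8, "dz": 0, "claw": 0},
  {"ax": 0, "ay": 0, "az": 0, "dx": 18, "dy": -6, "dz": 0, "claw": 0},
  {"ax": 0, "ay": 0, "az": 0, "dx": 11, "dy": -4, "dz": 0, "claw": 0},
  {"ax": 0, "ay": 0, "az": 0, "dx": 6, "dy": -2, "dz": 0, "claw": 0},
  {"ax": 0, "ay": 0, "az": 0, "dx": 0, "dy": 0, "dz": 0, "claw": 0},
  {"ax": 0, "ay": 0, "az": 0, "dx": 0, "dy": 0, "dz": 0, "claw": 0},
])

```text
time_s: 12.1
tcp_pos: [0.5304, 0.1703, 0.1032]
ee_rot: [[-0.086, -0.996, 0.0], [-0.996, 0.086, 0.0], [-0.0, -0.0, -1.0]]
wrist_force: [0.2, 0.0, -5.0]
gripper_width: 0.174
gripper_force: 30.0
```

```bash
python3 - <<'E'
from h import *
import pickle
np.set_printoptions(precision=4,suppress=True)
c=cap('wrist');pickle.dump(c,open('w4.pkl','wb'));cv2.imwrite('pics/w4.png',c['frame']);s=sense();print(s['tcp_pos'],s['ee_rot'],c['t'],s['moment'])
E
```

```text
[0.5304 0.1706 0.1032] [[-0.0851 -0.9964  0.0003]
 [-0.9964  0.0851  0.0003]
 [-0.0003 -0.0003 -1.    ]] [0.5246 0.0921 0.2858] [0.043  0.1039 0.0252]
```

View pics/w4.png

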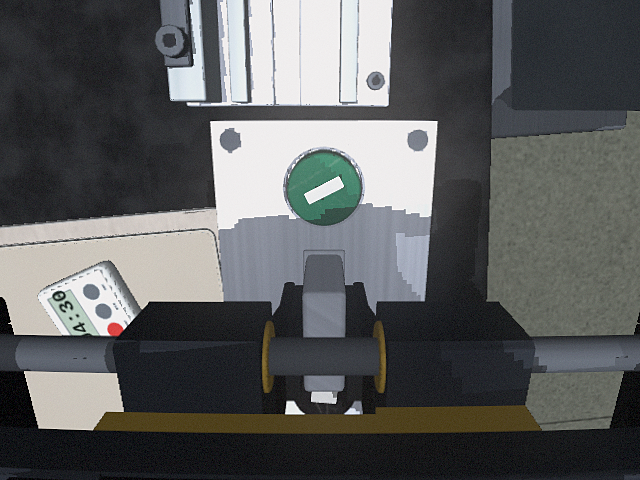

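The wrist view shows the carrier held level: corners at (210,121) and (437,121), green mount at (323,187). The end of the fixture is above it, with strips around u = 240 and 348, the rail at u = 170–205 and the base end at v = 105. I'll fit the fixture from the depth.

```bash
cat > fit.py <<'E'
from h import *
def cloud(c,u0,u1,v0,v1):
    P=[];
    for v in range(v0,v1):
        for u in range(u0,u1):
            if c['range_z'][v,u]>0: P.append(px(c,u,v))
    return np.array(P)
E
python3 - <<'E'
from fit import *
import pickle
np.set_printoptions(precision=4,suppress=True)
c=pickle.load(open('w4.pkl','rb'))
P=cloud(c,150,400,0,112)
yaw=-4.9;a=np.radians(yaw);X=np.array([np.cos(a),np.sin(a)]);Y=np.array([-np.sin(a),np.cos(a)])
pin=np.array([.532,-.0227]);Q=np.c_[(P[:,:2]-pin)@X,(P[:,:2]-pin)@Y,P[:,2]]*1e3
print('z hist',np.histogram(Q[:,2],range(-5,75,4)))
for n,lo,hi in(('strip',25,31),('rail',49,55),('base',11,17)):
    for y0 in range(70,115,8):
        m=(Q[:,2]>lo)&(Q[:,2]<hi)&(Q[:,1]>y0)&(Q[:,1]<y0+8)
        x=np.sort(Q[m,0]);
        if len(x)<20: continue
        g=np.where(np.diff(x)>3)[0];seg=np.split(x,g+1)
        print(n,y0,[(round(s[0],1),round(s[-1],1),len(s)) for s in seg if len(s)>10])
for n,lo,hi in(('strip',25,31),('rail',49,55),('base',11,17)):
    m=(Q[:,2]>lo)&(Q[:,2]<hi);print(n,'ymax',np.percentile(Q[m,1],99.5))
# carrier edges at z=.114 top
tz=.1032-.0133+.024
for u,v in((210,121),(437,121),(215,210),(431.5,210),(219.5,300),(426,300)): print(u,v,px(c,u,v,tz),px(c,u+ (4 if u<320 else -4),v+3))
E
```

```text
z hist (array([  14, 3797,   39, 2709, 5832, 5839,  442,  321, 3742,  190,  204,
        194,  192,  206, 2070,  441,  827,   80,  756]), array([-5, -1,  3,  7, 11, 15, 19, 23, 27, 31, 35, 39, 43, 47, 51, 55, 59,
       63, 67, 71]))
strip 70 [(np.float64(-36.6), np.float64(-26.3), 272), (np.float64(27.6), np.float64(37.9), 277), (np.float64(45.2), np.float64(46.0), 38)]
strip 78 [(np.float64(-36.1), np.float64(-26.3), 263), (np.float64(27.4), np.float64(38.0), 270), (np.float64(45.2), np.float64(46.3), 34)]
strip 86 [(np.float64(-36.3), np.float64(-26.3), 268), (np.float64(27.5), np.float64(38.0), 264), (np.float64(45.7), np.float64(46.5), 37)]
strip 94 [(np.float64(-36.3), np.float64(-26.4), 242), (np.float64(27.5), np.float64(38.1), 273), (np.float64(45.8), np.float64(46.2), 32)]
strip 102 [(np.float64(-35.9), np.float64(-26.4), 201), (np.float64(27.4), np.float64(37.7), 180), (np.float64(45.6), np.float64(46.8), 27)]
rail 70 [(np.float64(45.5), np.float64(51.6), 207)]
rail 78 [(np.float64(45.4), np.float64(51.5), 218)]
rail 86 [(np.float64(45.1), np.float64(65.2), 381)]
rail 94 [
[... 698 characters left out ...]
0), (np.float64(-26.3), np.float64(-2.4), 516), (np.float64(14.0), np.float64(27.8), 319), (np.float64(40.4), np.float64(46.2), 131)]
base 102 [(np.float64(-57.4), np.float64(-0.9), 1007), (np.float64(14.0), np.float64(68.2), 619)]
base 110 [(np.float64(-56.3), np.float64(-4.0), 85)]
strip ymax 107.64943042687106
rail ymax 107.83158195686595
base ymax 110.26123695108663
210 121 [0.5701 0.0916 0.1139] [0.5687 0.0929 0.114 ]
437 121 [0.4801 0.0993 0.1139] [0.4822 0.1002 0.1158]
215 210 [0.5738 0.1278 0.1139] [0.5721 0.1291 0.1145]
431.5 210 [0.4829 0.1355 0.1139] [0.4845 0.1368 0.1134]
219.5 300 [0.5784 0.1691 0.1139] [0.5509 0.1316 0.1994]
426 300 [0.4857 0.1769 0.1139] [0.5059 0.1357 0.1989]
```

Fixture yaw is −4.9° and carrier yaw about −5°. The carrier is at xf ≈ −17.5 mm and yf ≈ +192 mm relative to the pin. I'll move it over the fixture, 15 mm short of the pin and 4 mm clear of the rail, and lower to about 44 mm.

Emit:
play_rows([
  {"ax": 0, "ay": 0, "az": 0, "dx": 8, "dy": -1.5, "dz": 0, "claw": 0},
  {"ax": 0, "ay": 0, "az": 0, "dx": 14, "dy": -1.5, "dz": 0, "claw": 0},
  {"ax": 0, "ay": 0, "az": 0, "dx": 20, "dy": -1.5, "dz": 0, "claw": 0},
  {"ax": 0, "ay": 0, "az": 0, "dx": 24, "dy": -1.5, "dz": 0, "claw": 0},
  {"ax": 0, "ay": 0, "az": 0, "dx": 24, "dy": -1.5, "dz": 0, "claw": 0},
  {"ax": 0, "ay": 0, "az": 0, "dx": 24, "dy": -1.5, "dz": 0, "claw": 0},
  {"ax": 0, "ay": 0, "az": 0, "dx": 22, "dy": -1.5, "dz": 0, "claw": 0},
  {"ax": 0, "ay": 0, "az": 0, "dx": 18, "dy": -1.5, "dz": 0, "claw": 0},
  {"ax": 0, "ay": 0, "az": 0, "dx": 13, "dy": -1.5, "dz": 0, "claw": 0},
  {"ax": 0, "ay": 0, "az": 0, "dx": 7, "dy": 0, "dz": 0, "claw": 0},
  {"ax": 0, "ay": 0, "az": 0, "dx": 3, "dy": 0, "dz": 0, "claw": 0},
  {"ax": 0, "ay": 0, "az": 0, "dx": 0, "dy": 0, "dz": 0, "claw": 0},
  {"ax": 0, "ay": 0, "az": 0, "dx": 0, "dy": 0, "dz": 4, "claw": 0},
  {"ax": 0, "ay": 0, "az": 0, "dx": 0, "dy": 0, "dz": 8, "claw": 0},
  {"ax": 0, "ay": 0, "az": 0, "dx": 0, "dy": 0, "dz": 10, "claw": 0},
  {"ax": 0, "ay": 0, "az": 0, "dx": 0, "dy": 0, "dz": 10, "claw": 0},
  {"ax": 0, "ay": 0, "az": 0, "dx": 0, "dy": 0, "dz": 8, "claw": 0},
  {"ax": 0, "ay": 0, "az": 0, "dx": 0, "dy": 0, "dz": 4, "claw": 0},
  {"ax": 0, "ay": 0, "az": 0, "dx": 0, "dy": 0, "dz": 2, "claw": 0},
  {"ax": 0, "ay": 0, "az": 0, "dx": 0, "dy": 0, "dz": 0, "claw": 0},
])

```text
time_s: 14.15
tcp_pos: [0.5287, -0.0075, 0.057]
ee_rot: [[-0.086, -0.996, -0.0], [-0.996, 0.086, -0.0], [0.0, 0.0, -1.0]]
wrist_force: [-0.6, 0.4, -5.5]
gripper_width: 0.172
gripper_force: 30.0
```

```bash
cat > st.py <<'E'
from h import *
s=sense();np.set_printoptions(precision=4,suppress=True)
a=np.radians(-4.9);X=np.array([np.cos(a),np.sin(a)]);Y=np.array([-np.sin(a),np.cos(a)])
o=s['tcp_pos'][:2]+[.0011,-.0004]-[.5325,-.0227]
print('carrier est xf,yf,under mm',1e3*o@X,1e3*o@Y,1e3*(s['tcp_pos'][2]-.0133),'F xf,yf,z',s['wrist_force'][:2]@X,s['wrist_force'][:2]@Y,s['wrist_force'][2],'M',s['moment'],'w',s['gripper_width'],'t',s['time_s'])
E
python3 st.py
```

```text
carrier est xf,yf,under mm -3.9693554526833537 14.514505605212126 43.665464058662074 F xf,yf,z -0.6101250255065124 0.31256249077352527 -5.512217798421809 M [-0.0022  0.1107  0.0484] w 0.1722316788343328 t 14.15
```

Emit:
play_rows([
  {"ax": 0, "ay": 0, "az": 0, "dx": 0, "dy": -1, "dz": 0, "claw": 0},
  {"ax": 0, "ay": 0, "az": 0, "dx": 0, "dy": -1, "dz": 0, "claw": 0},
  {"ax": 0, "ay": 0, "az": 0, "dx": 0, "dy": -1, "dz": 0, "claw": 0},
  {"ax": 0, "ay": 0, "az": 0, "dx": 0, "dy": -0.7, "dz": 0, "claw": 0},
  {"ax": 0, "ay": 0, "az": 0, "dx": 0, "dy": 0, "dz": 0, "claw": 0},
  {"ax": 0, "ay": 0, "az": 0, "dx": 0, "dy": 0, "dz": 0, "claw": 0},
])

```text
time_s: 14.75
tcp_pos: [0.5322, -0.0078, 0.0571]
ee_rot: [[-0.086, -0.996, -0.0], [-0.996, 0.086, -0.0], [0.0, 0.0, -1.0]]
wrist_force: [-0.9, -0.1, -5.7]
gripper_width: 0.165
gripper_force: 30.0
```

```bash
python3 st.py
```

```text
carrier est xf,yf,under mm -0.4859889935080517 14.470469461122201 43.84968442112852 F xf,yf,z -0.8375926163643801 -0.19703305190650133 -5.691207402304072 M [ 0.0177  0.3072 -0.0247] w 0.16507981807215064 t 14.75
```

Emit:
play_rows([
  {"ax": 0, "ay": 0, "az": 0, "dx": 0, "dy": -0.5, "dz": 0, "claw": 0},
  {"ax": 0, "ay": 0, "az": 0, "dx": 0, "dy": -0.5, "dz": 0, "claw": 0},
  {"ax": 0, "ay": 0, "az": 0, "dx": 0, "dy": 0, "dz": 0, "claw": 0},
  {"ax": 0, "ay": 0, "az": 0, "dx": 0, "dy": 0, "dz": 0, "claw": 0},
])

```text
time_s: 15.15
tcp_pos: [0.5325, -0.0079, 0.0569]
ee_rot: [[-0.086, -0.996, -0.002], [-0.996, 0.086, -0.0], [0.0, 0.002, -1.0]]
wrist_force: [-2.8, 1.7, -4.8]
gripper_width: 0.168
gripper_force: 30.0
```

```bash
python3 st.py
```

```text
carrier est xf,yf,under mm -0.13669700735878526 14.398855454664762 43.57748164825351 F xf,yf,z -2.966394843912389 1.4518505399442292 -4.8018046018460385 M [ 0.3001  0.9841 -0.1783] w 0.16794168866561884 t 15.15
```

Rail contact at about 3 N. I'll lower onto the pin tip.

Emit:
play_rows([
  {"ax": 0, "ay": 0, "az": 0, "dx": 0, "dy": 0, "dz": 1, "claw": 0},
  {"ax": 0, "ay": 0, "az": 0, "dx": 0, "dy": 0, "dz": 1, "claw": 0},
  {"ax": 0, "ay": 0, "az": 0, "dx": 0, "dy": 0, "dz": 1, "claw": 0},
  {"ax": 0, "ay": 0, "az": 0, "dx": 0, "dy": 0, "dz": 1, "claw": 0},
  {"ax": 0, "ay": 0, "az": 0, "dx": 0, "dy": 0, "dz": 0, "claw": 0},
  {"ax": 0, "ay": 0, "az": 0, "dx": 0, "dy": 0, "dz": 0, "claw": 0},
])

```text
time_s: 15.75
tcp_pos: [0.5326, -0.0081, 0.0531]
ee_rot: [[-0.086, -0.996, -0.001], [-0.996, 0.086, -0.0], [0.0, 0.001, -1.0]]
wrist_force: [-6.3, 0.3, -2.0]
gripper_width: 0.167
gripper_force: 30.1
```

```bash
python3 st.py
```

```text
carrier est xf,yf,under mm 0.009592981908364693 14.243017436833565 39.772524916084286 F xf,yf,z -6.323595293436049 -0.2627534325966539 -1.980153715345474 M [ 0.0368  1.7698 -0.2858] w 0.16683018872756758 t 15.75
```

Emit:
play_rows([
  {"ax": 0, "ay": 0, "az": 0, "dx": 0, "dy": 0.3, "dz": 0.4, "claw": 0},
  {"ax": 0, "ay": 0, "az": 0, "dx": 1, "dy": 0, "dz": 0, "claw": 0},
  {"ax": 0, "ay": 0, "az": 0, "dx": 1, "dy": 0, "dz": 0, "claw": 0},
  {"ax": 0, "ay": 0, "az": 0, "dx": 1, "dy": 0, "dz": 0, "claw": 0},
  {"ax": 0, "ay": 0, "az": 0, "dx": 1, "dy": 0, "dz": 0, "claw": 0},
  {"ax": 0, "ay": 0, "az": 0, "dx": 1, "dy": 0, "dz": 0, "claw": 0},
  {"ax": 0, "ay": 0, "az": 0, "dx": 1, "dy": 0, "dz": 0, "claw": 0},
  {"ax": 0, "ay": 0, "az": 0, "dx": 1, "dy": 0, "dz": 0, "claw": 0},
  {"ax": 0, "ay": 0, "az": 0, "dx": 1, "dy": 0, "dz": 0, "claw": 0},
  {"ax": 0, "ay": 0, "az": 0, "dx": 0, "dy": 0, "dz": 0, "claw": 0},
])

```text
time_s: 16.75
tcp_pos: [0.532, -0.015, 0.053]
ee_rot: [[-0.086, -0.996, -0.0], [-0.996, 0.086, 0.001], [-0.001, 0.0, -1.0]]
wrist_force: [-6.5, 4.6, -1.4]
gripper_width: 0.165
gripper_force: 30.1
```

```bash
python3 st.py
```

```text
carrier est xf,yf,under mm -0.015251870946678181 7.349022470998211 39.70626020000513 F xf,yf,z -6.885290778799591 4.010512619652328 -1.4216576149233453 M [ 1.4168  2.0752 -0.224 ] w 0.16522069956192095 t 16.75
```

Emit:
play_rows([
  {"ax": 0, "ay": 0, "az": 0, "dx": 0, "dy": 0.5, "dz": 0.2, "claw": 0},
  {"ax": 0, "ay": 0, "az": 0, "dx": 0.6, "dy": 0, "dz": 0, "claw": 0},
  {"ax": 0, "ay": 0, "az": 0, "dx": 0.6, "dy": 0, "dz": 0, "claw": 0},
  {"ax": 0, "ay": 0, "az": 0, "dx": 0.6, "dy": 0, "dz": 0, "claw": 0},
  {"ax": 0, "ay": 0, "az": 0, "dx": 0.6, "dy": 0, "dz": 0, "claw": 0},
  {"ax": 0, "ay": 0, "az": 0, "dx": 0.6, "dy": 0, "dz": 0, "claw": 0},
  {"ax": 0, "ay": 0, "az": 0, "dx": 0.6, "dy": 0, "dz": 0, "claw": 0},
  {"ax": 0, "ay": 0, "az": 0, "dx": 0.6, "dy": 0, "dz": 0, "claw": 0},
  {"ax": 0, "ay": 0, "az": 0, "dx": 0, "dy": 0, "dz": 0, "claw": 0},
])

```text
time_s: 17.65
tcp_pos: [0.5314, -0.02, 0.0523]
ee_rot: [[-0.086, -0.996, -0.0], [-0.996, 0.086, 0.0], [-0.0, 0.0, -1.0]]
wrist_force: [-3.4, 2.9, -6.3]
gripper_width: 0.168
gripper_force: 30.0
```

```bash
python3 st.py
```

```text
carrier est xf,yf,under mm -0.17202200218940347 2.3370893407039204 39.00492629278679 F xf,yf,z -3.6015646531337646 2.5819657596613452 -6.32662853414697 M [ 0.6637  1.318  -0.2087] w 0.16790032162949464 t 17.65
```

The support has gone (Fz −6.3 N, z 39.0 mm), so the slot is reaching the pin. I'll ease another millimetre along while lowering.

Emit:
play_rows([
  {"ax": 0, "ay": 0, "az": 0, "dx": 0.5, "dy": 0, "dz": 0.5, "claw": 0},
  {"ax": 0, "ay": 0, "az": 0, "dx": 0.5, "dy": 0, "dz": 0.5, "claw": 0},
  {"ax": 0, "ay": 0, "az": 0, "dx": 0.5, "dy": 0, "dz": 0.5, "claw": 0},
  {"ax": 0, "ay": 0, "az": 0, "dx": 0, "dy": 0, "dz": 0.5, "claw": 0},
  {"ax": 0, "ay": 0, "az": 0, "dx": 0, "dy": 0, "dz": 0, "claw": 0},
])

```text
time_s: 18.15
tcp_pos: [0.5313, -0.0217, 0.0506]
ee_rot: [[-0.086, -0.996, -0.0], [-0.996, 0.086, -0.0], [0.0, 0.0, -1.0]]
wrist_force: [-3.9, 1.3, -4.9]
gripper_width: 0.166
gripper_force: 30.0
```

```bash
python3 st.py
```

```text
carrier est xf,yf,under mm -0.12960552613882595 0.6090906821653612 37.2756771933587 F xf,yf,z -4.028076737776208 0.922213682157655 -4.942508488223307 M [ 0.0882  1.3549 -0.2639] w 0.1662170924455208 t 18.15
```

Underside at 37.3 mm and still dropping freely. I'll go down to the ring at 33 mm.

Emit:
play_rows([
  {"ax": 0, "ay": 0, "az": 0, "dx": 0, "dy": 0, "dz": 1, "claw": 0},
  {"ax": 0, "ay": 0, "az": 0, "dx": 0, "dy": 0, "dz": 1, "claw": 0},
  {"ax": 0, "ay": 0, "az": 0, "dx": 0, "dy": 0, "dz": 1, "claw": 0},
  {"ax": 0, "ay": 0, "az": 0, "dx": 0, "dy": 0, "dz": 0.7, "claw": 0},
  {"ax": 0, "ay": 0, "az": 0, "dx": 0, "dy": 0, "dz": 0, "claw": 0},
])

```text
time_s: 18.65
tcp_pos: [0.5313, -0.0215, 0.0467]
ee_rot: [[-0.086, -0.996, -0.0], [-0.996, 0.086, -0.0], [0.0, 0.0, -1.0]]
wrist_force: [-4.3, 0.3, -5.6]
gripper_width: 0.169
gripper_force: 30.0
```

```bash
python3 st.py
```

```text
carrier est xf,yf,under mm -0.15451990629229123 0.7783775522193299 33.4094146251857 F xf,yf,z -4.350358470028261 -0.0311733787469245 -5.63580652329568 M [-0.0773  1.2828 -0.2305] w 0.16935669064910952 t 18.65
```

Emit:
play_rows([
  {"ax": 0, "ay": 0, "az": 0, "dx": 0, "dy": 0, "dz": 1, "claw": 0},
  {"ax": 0, "ay": 0, "az": 0, "dx": 0, "dy": 0, "dz": 1, "claw": 0},
  {"ax": 0, "ay": 0, "az": 0, "dx": 0, "dy": 0, "dz": 1, "claw": 0},
  {"ax": 0, "ay": 0, "az": 0, "dx": 0, "dy": 0, "dz": 1, "claw": 0},
  {"ax": 0, "ay": 0, "az": 0, "dx": 0, "dy": 0, "dz": 1, "claw": 0},
  {"ax": 0, "ay": 0, "az": 0, "dx": 0, "dy": 0, "dz": 1, "claw": 0},
  {"ax": 0, "ay": 0, "az": 0, "dx": 0, "dy": 0, "dz": 0, "claw": 0},
  {"ax": 0, "ay": 0, "az": 0, "dx": 0, "dy": 0, "dz": 0, "claw": 0},
])

```text
time_s: 19.45
tcp_pos: [0.5313, -0.0215, 0.0423]
ee_rot: [[-0.085, -0.996, 0.0], [-0.996, 0.085, -0.0], [0.0, -0.0, -1.0]]
wrist_force: [-7.4, 0.3, 4.1]
gripper_width: 0.17
gripper_force: 30.1
```

```bash
python3 st.py
```

```text
carrier est xf,yf,under mm -0.12291659514482535 0.7596769249678881 29.04759944545631 F xf,yf,z -7.405542037161064 -0.35963991286118113 4.145482744925548 M [ 0.2424  2.3584 -0.3111] w 0.16990967173220864 t 19.45
```

Emit:
play_rows([
  {"ax": 0, "ay": 0, "az": 0, "dx": 0, "dy": 0.2, "dz": 0.7, "claw": 0},
  {"ax": 0, "ay": 0, "az": 0, "dx": 0, "dy": 0, "dz": 0.7, "claw": 0},
  {"ax": 0, "ay": 0, "az": 0, "dx": 0, "dy": 0, "dz": 0.6, "claw": 0},
  {"ax": 0, "ay": 0, "az": 0, "dx": 0, "dy": 0, "dz": 0, "claw": 0},
  {"ax": 0, "ay": 0, "az": 0, "dx": 0, "dy": 0, "dz": 0, "claw": 0},
])

```text
time_s: 19.95
tcp_pos: [0.5313, -0.0216, 0.0412]
ee_rot: [[-0.085, -0.996, 0.001], [-0.996, 0.085, -0.001], [0.0, -0.001, -1.0]]
wrist_force: [-9.8, 1.2, 10.3]
gripper_width: 0.168
gripper_force: 30.1
```

```bash
python3 st.py
```

```text
carrier est xf,yf,under mm -0.11825902049542307 0.737016931881913 27.921027194081695 F xf,yf,z -9.909039850365984 0.3818861781249395 10.309341104146588 M [ 0.3171  2.8377 -0.3386] w 0.16826125230903993 t 19.95
```

Emit:
play_rows([
  {"ax": 0, "ay": 0, "az": 0, "dx": 0, "dy": 0.4, "dz": 0.5, "claw": 0},
  {"ax": 0, "ay": 0, "az": 0, "dx": 0, "dy": 0.2, "dz": 0.5, "claw": 0},
  {"ax": 0, "ay": 0, "az": 0, "dx": 0, "dy": 0, "dz": 0, "claw": 0},
  {"ax": 0, "ay": 0, "az": 0, "dx": 0, "dy": 0, "dz": 0, "claw": 0},
  {"ax": 0, "ay": 0, "az": 0, "dx": 0, "dy": 0, "dz": 0, "claw": 0},
])

```text
time_s: 20.45
tcp_pos: [0.5314, -0.0216, 0.0412]
ee_rot: [[-0.084, -0.996, 0.002], [-0.996, 0.084, -0.001], [0.001, -0.002, -1.0]]
wrist_force: [-9.0, 0.3, 14.8]
gripper_width: 0.171
gripper_force: 30.1
```

```bash
python3 st.py; python3 - <<'E'
from fit import *
np.set_printoptions(precision=4,suppress=True)
c=cap('wrist')
P=cloud(c,150,480,90,300)[::3]
a=np.radians(-4.9);X=np.array([np.cos(a),np.sin(a)]);Y=np.array([-np.sin(a),np.cos(a)])
d=P[:,:2]-[.5325,-.0227];Q=np.c_[d@X,d@Y,P[:,2]]
m=(abs(Q[:,0])<.042)&(Q[:,1]>-.072)&(Q[:,1]<.0)&(abs(Q[:,2]-.052)<.004)&((Q[:,0]**2+(Q[:,1]+.048)**2)>.019**2)
q=Q[m];k=np.linalg.lstsq(np.c_[q[:,:2],np.ones(len(q))],q[:,2],rcond=None)[0]
print('plane',len(q),k,'median z',np.median(q[:,2]),'z at edges',k[2]+k[0]*.04,k[2]-k[0]*.04,k[2]-.07*k[1])
m=(Q[:,0]>.047)&(Q[:,0]<.063)&(abs(Q[:,2]-.052)<.004);print('rail top z',np.median(Q[m,2]),m.sum())
z=np.zeros((480,800,3),np.uint8);z[:,:400]=c['frame'][:,130:530]
s=cap('scene')['frame'];z[:,400:]=cv2.resize(s[160:304,310:430],None,fx=3.333,fy=3.333,interpolation=cv2.INTER_CUBIC)[:480,:400]
cv2.imwrite('pics/end.png',z)
E
```

```text
carrier est xf,yf,under mm -0.07867707803614567 0.7065505358841051 27.897984606860255 F xf,yf,z -9.008861244444619 -0.47606365107193643 14.774549792062702 M [ 0.2376  3.1491 -0.3042] w 0.17143028713515454 t 20.45
plane 8318 [0.0008 0.0017 0.0532] median z 0.05308282203931597 z at edges 0.05319242774969108 0.053126952795768435 0.05304378180542676
rail top z 0.05314620350973469 1466
```

View pics/end.png

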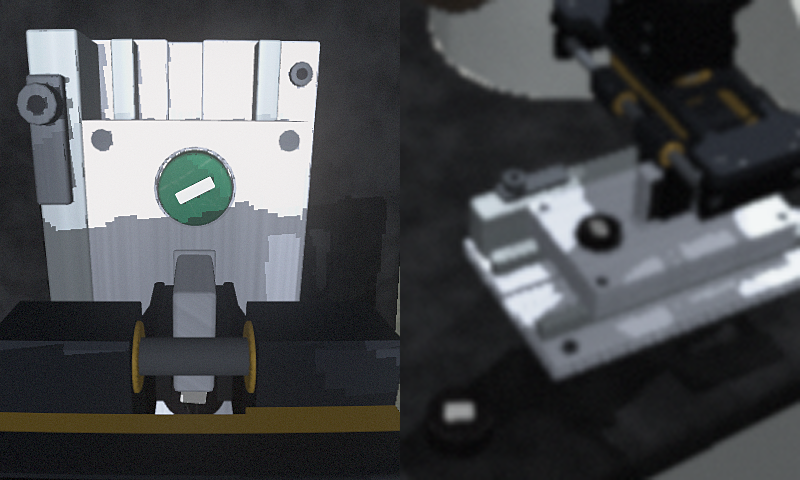

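The view shows the carrier flush with the rail top (both 53.1 mm measured) and level. It is against the rail, both mounts are in their pockets, and z did not change under the extra push, so it is home. Handing in.

```bash
python3 -c "
from station import *
print(finish_job())"
```

```text
the job is handed in; nothing more can be done
None
```

The job is handed in at about 20 s: the carrier is over the pin, fully home on the rest strips and against the rail, with both mounts in their pockets, and the gripper is still gripping it (30 N) and pressing down (about 15 N at the wrist).

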